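# Key the nail header into the iron stand

### The job

Lift the brass-collared nail header out of the wooden rack and lower it into the round bore of the iron stand. Its flat tang will come to rest on the slotted bed down in the bore, at an angle you cannot know beforehand: pressing and twisting only lightly, turn the header until the tang drops into the slot, seat it fully home with the brass collar flat on the stand, and let go. Leave the plain header, the calipers, the pan, the crucible, the hammer, the brush and the can of punches where they are.

Things in the scene. Friction and masses are not known exactly. Their poses are not given: they have to be found in the camera images.
- header_grip (a point): Brass-collared nail header, black steel, about 0.45 kg, loose, upright in the rack. Point: centre of its grip block (38 mm along its x, 26 along y; 23 mm below to 23 above), on its axis, 79 mm above the bench in the rack. Cone above to +35 mm. Below: brass collar 42 mm dia. (-23 to -31), round shank 24 mm dia. (-31 to -61), flat tang (-61 to -75), 22 mm along x, 8 along y.
- header_shoulder (a point): Point on the brass-collared header's axis at the underside of its collar, 31 mm below the grip centre; this face sits on the stand's top when fully home. The tang is the same either way round (half a turn). Its long way is the grip block's long way.
- stand: Iron stand fixed to the bench, 120 x 120 mm, 49 mm high; origin at the centre of its underside, z up; low foot tabs stick out 15 mm at its -x and +x sides. Over 60 N of contact force in all (press plus twist) between header and stand bruises the tang: a failure; a 5 to 10 N press is plenty. With the tang resting on the bed beside the slot, the collar stands 13 mm above the stand's top.
- bore (a point): Centre of the mouth of the round bore in the stand's top, axes as the stand's. Bore 26 mm dia., 3 mm chamfer, 31 mm deep; its floor is a flat bed, clamped so it does not turn, with a centred slot 25 x 11 mm, 18 mm deep. The slot's long way lies up to 40 degrees either side of the stand's x: not measured. The tang enters within about 6 degrees of it.
- rack: Dark wooden rack fixed to the bench, 75 mm (x) by 190 mm (y), 48 mm high, origin at the centre of its underside; two vertical holes of 30 mm diameter at y = -55 and +55 mm, each holding one header by its collar; which header is in which hole varies.
- spare_grip (a point): The plain header, same shape and size as the other but with a dark collar; this point is the centre of its grip block. To be left in the rack.
- calipers: Brass calipers lying flat on the bench, about 170 mm long and 15 mm high, origin at the middle of the underside. Not to be moved.
- pan: Round tin pan of nail blanks, 150 mm diameter, 28 mm high, origin at the centre of its underside. Not to be moved.
- crucible: Squat brown-glazed clay crucible, 90 mm diameter, 75 mm high, origin at the centre of its underside. Not to be moved or tipped.
- hammer: Hammer lying on the bench, 280 mm long, lying along its own x. Not to be moved.
- brush: Brush lying on the bench, 200 mm long, lying along its own x. Not to be moved.
- punch_can: Green can with three punches, 72 mm diameter, about 145 mm high, origin at the centre of its underside. Not to be moved or tipped.
There are look-alikes about, which are no part of the job. What is shaped like the stand but green or pink is not meant.

How it is judged:
By the outcome, as a careful person would: the job done as asked, in the order asked, and still so for the second after the job is handed in, with the robot touching nothing.
It also fails if it takes over 72 s, if anything falls off the work surface, if the arm or the gripper's body presses on something with over 40 N, if the wrist force passes 120 N, or if a joint passes its speed limit or range.

### The arm

A 7-joint arm with a two-finger parallel gripper is mounted at the origin on the work surface. World frame = base frame: x ahead of the robot, y to its left, z up, the work surface at z = 0. Lengths are in m, angles in rad, forces in N, time in s.
With the tool pointing down it reaches from about 0.425 to 0.875 m from the base axis. Payload 8.4 kg.
Tool frame: the origin (TCP) lies at the very end of the fingers, on their centre line; the grasp point (between the pads) lies 19 mm behind it; z points along the fingers, x is the direction in which the jaws open and shut, and the axes are right-handed (so a half turn about z gives the same grasp; the last joint's range is limited). The gripper opens to 85 mm and grips with 20 to 120 N. Pads are 22 mm wide; open, the fingers measure 114 mm over their backs; the gripper's body (76 mm by 85 mm) begins 54 mm behind the grasp point. The pads swing forward as they close: fully open they stand 13 mm farther back than shut.
Start: joints at [1.247, 0.333, 0.04, 1.465, -0.013, 1.343, -0.059], TCP at [0.145, -0.634, 0.202] pointing down, gripper open.
Joint ranges: [-2.58, 2.58], [-0.38, 2.09], [-1.3, 1.39], [0.25, 2.4], [-1.5, 4.64], [0.08, 2.09], [-2.65, 2.65]. Speed limits (rad/s): [2.22, 2.22, 2.79, 2.79, 3.14, 3.14, 3.14].

### API

Orientations are given as [roll, pitch, yaw] about the fixed x, y, z axes, in that order (R = Rz(yaw) Ry(pitch) Rx(roll)).
In Python, from workcell import manip gives the robot as it stands.
- The arm moves only by the tool arm_command, never from a script. Its argument "commands" is a list of rows, each a list of 2 entries, a list of its own where there are three numbers: the shift along the tool's x, y, z in m, then the turn about the tool's z in rad. In form: [[[tx, ty, tz], roll], ...]. A call has 1 to 8 rows; each row is the pose to reach, as a shift and turn from the pose measured when the call began, along the tool's axes at that moment; what a row does not reach only later rows make up. A row lasts 1/10 s, in which the tool goes at most 50 mm and 8.59 degrees, less where a joint would pass 70% of its speed; a pose out of reach is approached as far as the arm can. A call with a gripper value outside its range is refused whole. "hand" is the finger opening in m, from 0 to 0.0854, set as the call begins (left out, the last holds). The fingers move at their own pace and stop on an object; the grip force is fixed at half the most. Time passes only in rows, so rows that repeat a pose let the fingers close. It gives the time, the measured TCP pose, the force and the opening at its end, in the units of the state.
- manip.sense(): the state, without advancing time (a new reading comes with each control period).
- manip.camera(name): name is "side" or "top" or "wrist"; returns a dict with "pixels" (420x560x3 uint8, red, green, blue), "fx", "fy", "cx", "cy" (pixels), "world_from_camera" (4x4, takes a point from camera to world coordinates); the wrist camera has in their place "T_tool_cam" (4x4, takes a point from camera to tool coordinates, whose origin is the TCP and whose axes are the tool frame's). Camera axes: x right, y down, z forward; pixel columns grow to the right and rows downward; lengths in m; the calibration is good to about 2 mm. A picture is of the moment at which its call begins: read the wrist's pose just before it. There is no depth.
- manip.finish_job(): hands the job in, once; it reports no verdict.
The state is a dict: "time": time; "q": joint angles; "qvel": joint speeds; "effort": joint torques, N m; "position": TCP position; "tool_rot": TCP orientation; "force": force on the tool from outside, world axes, zero at the start; "moment": the same for the moment, N m; "finger_gap": opening from 0.0 (shut) to 1.0 (fully open).
Only numpy, scipy, OpenCV 4.12 (cv2) and the standard library are available. Lean on these libraries where they do the work, as an engineer would, in place of code of your own. Each camera call takes 0.05 s, during which the arm holds its last target.

## Working session

There is one attempt and no reset: what is moved stays moved. The work goes in short steps, Python scripts to look and compute and a tool call to move; the robot and the scene stay as the last step left them, time stands still between calls to the robot, and variables do not carry over. Pictures are saved under pics/ and viewed, and the job is handed in when it is done.

Besides the shell and the picture viewer there is one more tool, called after "Call:" by a JSON object that holds its "method" and its "body". arm_command: Moves the arm, as the interface text tells. Its arguments: {"type":"object","properties":{"commands":{"type":"array","items":{"type":"array"}},"hand":{"type":"number"}},"required":["commands"]}

```bash
mkdir -p pics; ls
python3 - <<'E'
from workcell import manip
import cv2
s=manip.sense();print(s)
for n in ("side","top","wrist"):
    c=manip.camera(n);cv2.imwrite(f"pics/{n}0.png",c["pixels"][:,:,::-1])
    print(n,{k:(v.tolist() if hasattr(v,'tolist') else v) for k,v in c.items() if k!="pixels"})
E
```

```text
pics
{'time': 0.0, 'q': array([ 1.24678892,  0.33386284,  0.03986487,  1.46628129, -0.01340004,
        1.34330574, -0.05848971]), 'qvel': array([ 0.00264356, -0.00072255,  0.00088269,  0.00092018,  0.00011881,
       -0.00056445, -0.0006229 ]), 'effort': array([-7.55281071e-04, -6.58554840e+01,  1.36492912e+00, -4.05559659e+01,
        1.67569157e-02,  1.26266439e-02,  6.64492291e-05]), 'position': array([ 0.14475744, -0.63315302,  0.20064735]), 'tool_rot': array([ 3.14148916e+00,  1.58799780e-03, -1.34598763e+00]), 'force': array([ 0.5024411 , -0.27572475, -0.43201233]), 'moment': array([0.0143551 , 0.0234078 , 0.06303505]), 'finger_gap': 1.0019341177661827}
side {'fx': 397.1755680886133, 'fy': 397.1755680886133, 'cx': 278.21193458626425, 'cy': 210.35778759714674, 'world_from_camera': [[-0.9513860148760747, -0.20154914094115656, 0.23290039605827978, 0.2085432826160239], [-0.30746910902535746, 0.5770683615951274, -0.7566074629826672, 0.9847182404476756], [0.018094134225616735, -0.791435436300269, -0.6109849036390574, 0.9114642448695104], [0.0, 0.0, 0.0, 1.0]]}
top {'fx': 539.3863538630982, 'fy': 539.3863538630982, 'cx': 274.62767913071997, 'cy': 202.79008036369464, 'world_from_camera': [[-0.01753953937855253, -0.9827821051722945, 0.18393395094843537, 0.1981771008857233], [-0.9998343474089861, 0.018134617290376825, 0.0015535111775056055, -0.04447747536737675], [-0.004862334792594475, -0.18387623394241245, -0.98293737760425, 1.9114499169575871], [0.0, 0.0, 0.0, 1.0]]}
wrist {'fx': 348.44156318855704, 'fy': 348.44156318855704, 'cx': 282.70190850978133, 'cy': 208.01156246245992, 'T_tool_cam': [[0.9999996726604657, 8.688715496664296e-05, -0.0008044436470804909, -0.00026770164698530774], [0.00013490476824293642, 0.9623969657030613, 0.2716469440399459, -0.06963192826111905], [0.0007977967551523826, -0.2716469636424457, 0.9623966389509967, -0.17436782001443588], [0.0, 0.0, 0.0, 1.0]]}
```

View pics/top0.png

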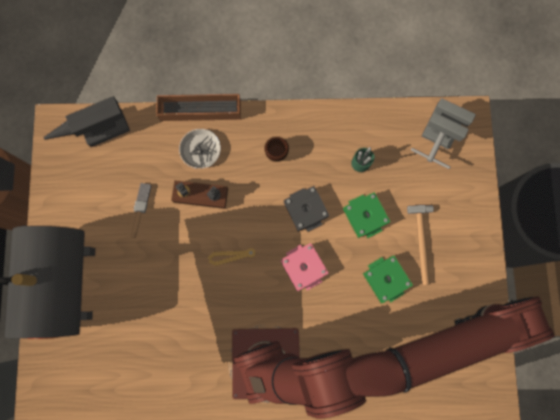

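View pics/side0.png

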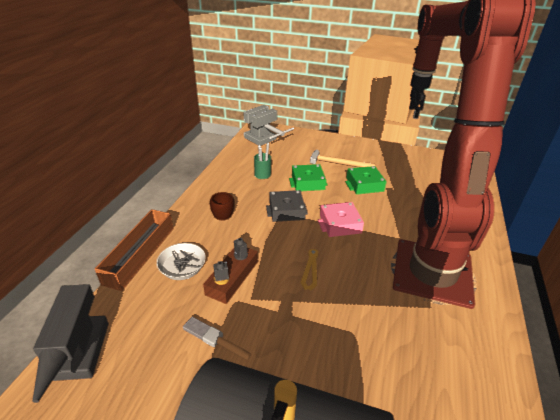

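View pics/wrist0.png

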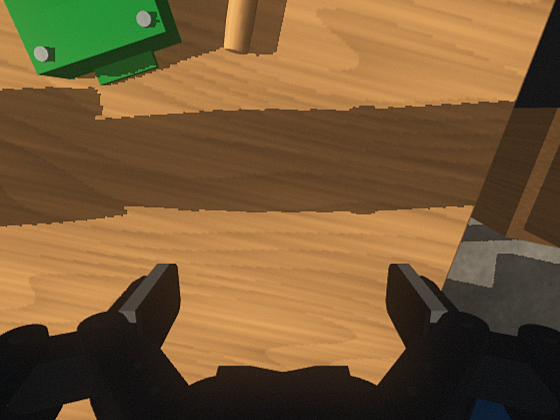

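```bash
cat > h.py <<'E'
import numpy as np,cv2
from scipy.spatial.transform import Rotation as Rn
def ray(c,uv,T=None):
    T=np.array(c["world_from_camera"]) if T is None else T
    d=np.array([(uv[0]-c["cx"])/c["fx"],(uv[1]-c["cy"])/c["fy"],1.])
    return T[:3,3],T[:3,:3]@d
def onz(c,uv,z,T=None):
    o,d=ray(c,uv,T);return o+d*(z-o[2])/d[2]
def proj(c,P,T=None):
    T=np.array(c["world_from_camera"]) if T is None else T
    p=T[:3,:3].T@(np.asarray(P)-T[:3,3]);return np.array([p[0]/p[2]*c["fx"]+c["cx"],p[1]/p[2]*c["fy"]+c["cy"]])
def tool(s):
    T=np.eye(4);T[:3,:3]=Rn.from_euler("xyz",s["tool_rot"]).as_matrix();T[:3,3]=s["position"];return T
def two(c1,u1,c2,u2):
    o1,d1=ray(c1,u1);o2,d2=ray(c2,u2);d1=d1/np.linalg.norm(d1);d2=d2/np.linalg.norm(d2)
    t=np.linalg.lstsq(np.c_[d1,-d2],o2-o1,rcond=None)[0]
    a=o1+d1*t[0];b=o2+d2*t[1];return (a+b)/2,np.linalg.norm(a-b)
E
python3 - <<'E'
import cv2
t=cv2.imread("pics/top0.png");s=cv2.imread("pics/side0.png")
a=cv2.resize(t[165:245,160:340],None,fx=4.4,fy=4.4,interpolation=cv2.INTER_CUBIC);cv2.imwrite("pics/t1.png",a)
a=cv2.resize(s[180:305,190:320],None,fx=4.6,fy=4.6,interpolation=cv2.INTER_CUBIC);cv2.imwrite("pics/s1.png",a)
E
```

```text
(no output)
```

View pics/t1.png

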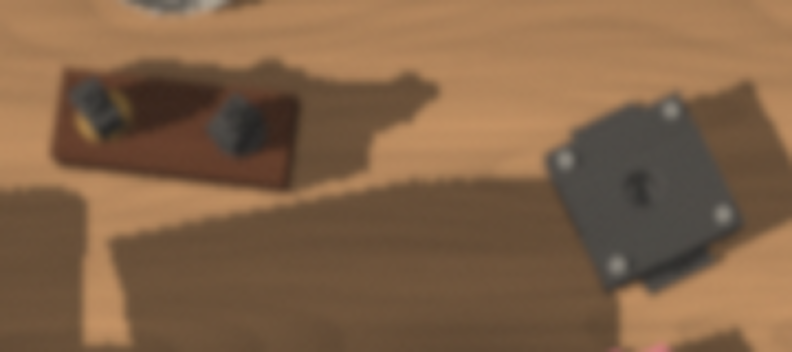

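View pics/s1.png

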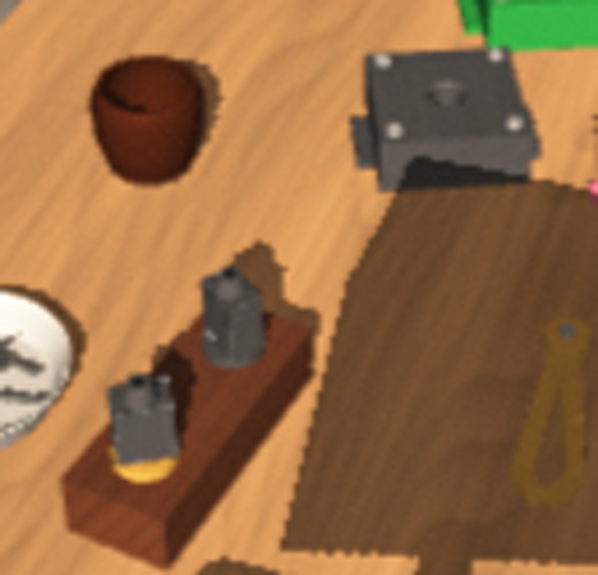

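Run:
```python
from workcell import manip
from h import *
c=manip.camera("top");d=manip.camera("side")
t=lambda p:(p[0]/4.4-.4+160,p[1]/4.4-.4+165)
s=lambda p:(p[0]/4.6-.4+190,p[1]/4.6-.4+180)
P=lambda *a:print(*[np.round(x,4) for x in a])
print("bore",);P(onz(c,t((641,187)),.049));P(onz(d,s((448,95)),.049))
sc=[onz(c,t(p),.051) for p in[(672,110),(566,160),(617,265),(723,214)]]
P(*sc);m=np.mean(sc,0);P("mean",m)
e=sc[0]-sc[1];print("edge",[np.degrees(np.arctan2(*(sc[i]-sc[(i+1)%4])[1::-1])) for i in range(4)],[np.linalg.norm(sc[i]-sc[(i+1)%4]) for i in range(4)])
sd=[onz(d,s(p),.051) for p in[(497,56),(383,62),(396,131),(514,124)]];P(*sd,np.mean(sd,0))
print("rack corners top");P(*[onz(c,t(p),.048) for p in[(65,68),(300,95),(290,186),(55,157)]])
print("rack side");P(*[onz(d,s(p),.048) for p in[(64,480),(167,525),(313,328)]])
print("collar");P(onz(c,t((103,112)),.056),onz(d,s((145,455)),.052))
print("grip top");P(onz(c,t((99,108)),.102));
P(two(c,t((96,100)),d,s((142,380))))
```

```text
bore
[ 0.5293 -0.1487  0.049 ]
[ 0.5255 -0.1518  0.049 ]
[ 0.5911 -0.1752  0.051 ] [ 0.552  -0.0894  0.051 ] [ 0.4667 -0.1279  0.051 ] [ 0.506  -0.2131  0.051 ]Traceback (most recent call last):
  File "<stdin>", line 9, in <module>
  File "<stdin>", line 6, in <lambda>
    return _wrapfunc(a, 'round', decimals=decimals, out=out)
    return _wrapit(obj, method, *args, **kwds)
    result = getattr(arr, method)(*args, **kwds)
numpy._core._exceptions._UFuncNoLoopError: ufunc 'multiply' did not contain a loop with signature matching types (dtype('<U4'), dtype('float64')) -> None
```

Run:
```python
from workcell import manip
from h import *
c=manip.camera("top");d=manip.camera("side")
t=lambda p:(p[0]/4.4-.4+160,p[1]/4.4-.4+165)
s=lambda p:(p[0]/4.6-.4+190,p[1]/4.6-.4+180)
P=lambda *a:print(*[np.round(x,4) for x in a])
sc=[onz(c,t(p),.051) for p in[(672,110),(566,160),(617,265),(723,214)]]
P(np.mean(sc,0))
print("edge",[np.degrees(np.arctan2(*(sc[i]-sc[(i+1)%4])[1::-1])) for i in range(4)],[np.linalg.norm(sc[i]-sc[(i+1)%4]) for i in range(4)])
sd=[onz(d,s(p),.051) for p in[(497,56),(383,62),(396,131),(514,124)]];P(*sd,np.mean(sd,0))
print("rack corners top");P(*[onz(c,t(p),.048) for p in[(65,68),(300,95),(290,186),(55,157)]])
print("rack side");P(*[onz(d,s(p),.048) for p in[(64,480),(167,525),(313,328)]])
print("collar");P(onz(c,t((103,112)),.056),onz(d,s((145,455)),.052))
print("grip top");P(onz(c,t((99,108)),.102));
print(two(c,t((96,100)),d,s((142,380))))
print(manip.sense()['time'])
```

```text
[ 0.5289 -0.1514  0.051 ]
edge [np.float64(-65.44578303852968), np.float64(24.273107689048185), np.float64(114.78234475815225), np.float64(-155.99197892846996)] [np.float64(0.09430381235120631), np.float64(0.09357727384440442), np.float64(0.0938751537312461), np.float64(0.09320661212563731)]
[ 0.5025 -0.2145  0.051 ] [ 0.5882 -0.1753  0.051 ] [ 0.5492 -0.0905  0.051 ] [ 0.4649 -0.1296  0.051 ] [ 0.5262 -0.1525  0.051 ]
rack corners top
[0.6354 0.3125 0.048 ] [0.6096 0.1231 0.048 ] [0.5355 0.1312 0.048 ] [0.5625 0.3193 0.048 ]
rack side
[0.6334 0.3132 0.048 ] [0.5585 0.3257 0.048 ] [0.5346 0.1349 0.048 ]
collar
[0.5969 0.2799 0.056 ] [0.5928 0.2812 0.052 ]
grip top
[0.5903 0.2751 0.102 ]
(array([0.59363705, 0.27540259, 0.11259111]), np.float64(0.0014573358516900502))
0.35
```

```bash
cat >> h.py <<'E'
def go(s,p,yaw=None):
    T=tool(s);d=T[:3,:3].T@(np.array(p)-T[:3,3])
    r=0 if yaw is None else -((np.radians(yaw)-s["tool_rot"][2]+np.pi/2)%np.pi-np.pi/2)
    print("tool shift",np.round(d,4),"roll",round(r,3),"pos",np.round(s["position"],4),"yaw",round(np.degrees(s["tool_rot"][2]),2),"t",s["time"])
E
python3 - <<'E'
from workcell import manip
from h import *
s=manip.sense()
go(s,(.48,-.33,.3),-50);go(s,(.58,-.05,.3));go(s,(.5935,.276,.22))
E
```

```text
tool shift [-0.2212 -0.3943 -0.0986] roll -0.473 pos [ 0.1449 -0.6335  0.2013] yaw -77.12 t 0.35
tool shift [-0.4719 -0.5543 -0.0985] roll 0 pos [ 0.1449 -0.6335  0.2013] yaw -77.12 t 0.35
tool shift [-0.7866 -0.6401 -0.0184] roll 0 pos [ 0.1449 -0.6335  0.2013] yaw -77.12 t 0.35
```

Call:
{"method": "arm_command", "body": {"commands": [[[-0.22, -0.394, -0.1], -0.15], [[-0.22, -0.394, -0.1], -0.3], [[-0.22, -0.394, -0.1], -0.47], [[-0.22, -0.394, -0.1], -0.47], [[-0.22, -0.394, -0.1], -0.47], [[-0.22, -0.394, -0.1], -0.47], [[-0.22, -0.394, -0.1], -0.47], [[-0.22, -0.394, -0.1], -0.47]], "hand": 0.0854}}

```text
time: 1.15
position: [0.4359, -0.3705, 0.2887]
tool_rot: [-3.141, -0.0, -0.876]
force: [0.8, -0.1, 0.0]
finger_gap: 0.998
```

Run:
```python
from workcell import manip
from h import *
s=manip.sense()
go(s,(.58,-.05,.3),-50);go(s,(.5935,.276,.22),-50);print(s['q'])
```

```text
tool shift [-0.154  -0.3158 -0.0113] roll -0.004 pos [ 0.4359 -0.3705  0.2887] yaw -50.21 t 1.15
tool shift [-0.3959 -0.5348  0.0686] roll -0.004 pos [ 0.4359 -0.3705  0.2887] yaw -50.21 t 1.15
[ 0.85880513  0.15801195 -0.26524341  1.50918594  0.04138806  1.47964766
 -0.28332375]
```

Call:
{"method": "arm_command", "body": {"commands": [[[-0.154, -0.316, -0.012], 0], [[-0.154, -0.316, -0.012], 0], [[-0.154, -0.316, -0.012], 0], [[-0.154, -0.316, -0.012], 0], [[-0.154, -0.316, -0.012], 0], [[-0.154, -0.316, -0.012], 0], [[-0.154, -0.316, -0.012], 0], [[-0.245, -0.398, 0.0], 0]]}}

```text
time: 1.95
position: [0.5827, -0.002, 0.2961]
tool_rot: [-3.14, -0.001, -0.877]
force: [0.1, 0.2, -0.0]
finger_gap: 1.002
```

Run:
```python
from workcell import manip
from h import *
s=manip.sense()
go(s,(.5935,.276,.22),-50);print(s['q'])
```

```text
tool shift [-0.207  -0.1859  0.0762] roll -0.005 pos [ 0.5827 -0.002   0.2961] yaw -50.26 t 1.95
[ 0.39418827  0.20641496 -0.55328737  1.45966354  0.10810218  1.50441172
 -1.03383006]
```

Call:
{"method": "arm_command", "body": {"commands": [[[-0.207, -0.186, 0.076], 0], [[-0.207, -0.186, 0.076], 0], [[-0.207, -0.186, 0.076], 0], [[-0.207, -0.186, 0.076], 0], [[-0.207, -0.186, 0.076], 0], [[-0.207, -0.186, 0.076], 0], [[-0.207, -0.186, 0.076], 0], [[-0.207, -0.186, 0.076], 0]]}}

```text
time: 2.75
position: [0.593, 0.2771, 0.2196]
tool_rot: [-3.141, -0.0, -0.875]
force: [0.6, -0.8, 0.2]
finger_gap: 0.998
```

Run:
```python
from workcell import manip
from h import *
s=manip.sense()
go(s,(.5935,.276,.22),-50);print(s['q'])
c=manip.camera("wrist");cv2.imwrite("pics/w1.png",c["pixels"][:,:,::-1])
T=tool(s)@np.array(c["T_tool_cam"])
for p in [(.5935,.276,.102),(.5935,.276,.114),(.5858,.2215,.048)]:print(proj(c,p,T))
```

```text
tool shift [ 0.0011  0.0003 -0.0004] roll -0.002 pos [0.593  0.2771 0.2196] yaw -50.14 t 2.75
[-0.01733674  0.41129458 -0.66658809  1.39695072  0.25296363  1.41879274
 -1.55616879]
[284.09675175 194.33620477]
[284.14449285 197.71396459]
[319.30422655 220.40945026]
```

View pics/w1.png

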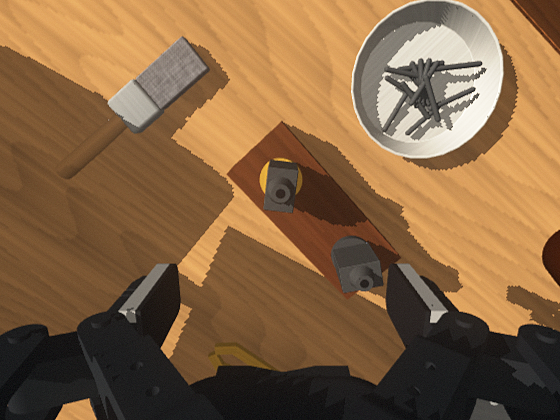

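Run:
```python
import cv2
t=cv2.imread("pics/w1.png")
cv2.imwrite("pics/w1z.png",cv2.resize(t[145:225,245:325],None,fx=7,fy=7,interpolation=cv2.INTER_CUBIC))
```

```text
(no output)
```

View pics/w1z.png

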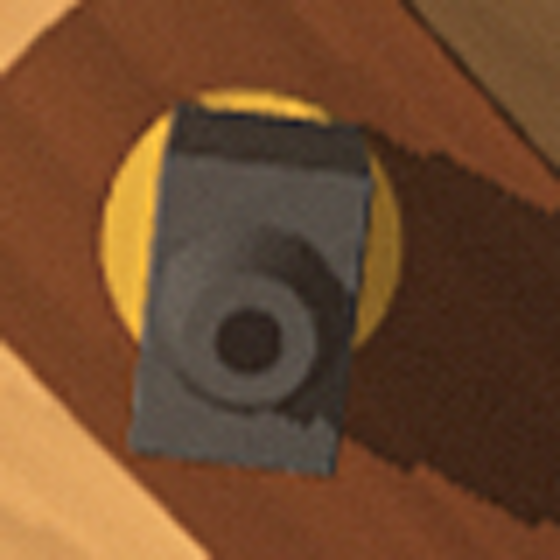

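Run:
```python
from workcell import manip
from h import *
s=manip.sense();c=manip.camera("wrist");T=tool(s)@np.array(c["T_tool_cam"])
f=lambda p:(p[0]/7-.43+245,p[1]/7-.43+145)
q=np.array([onz(c,f(p),.102,T) for p in[(165,155),(372,175),(333,472),(133,450)]])
print(q.round(4),q.mean(0))
for i in range(4):
    e=q[(i+1)%4]-q[i];print(np.linalg.norm(e),np.degrees(np.arctan2(e[1],e[0])))
print("tip",onz(c,f((248,342)),.114,T))
print("collar",[onz(c,f(p),.056,T).round(4) for p in[(103,240),(402,240),(240,90)]])
m=q.mean(0);jaw=-50
go(s,(m[0],m[1],.22),-50)
```

```text
[[0.6041 0.3    0.102 ]
 [0.6182 0.2792 0.102 ]
 [0.5866 0.2587 0.102 ]
 [0.5728 0.2797 0.102 ]] [0.59542031 0.27941434 0.102     ]
0.02509704949650605 -55.843612024944605
0.03765029433566447 -147.0553152249491
0.02511066769665009 123.173373341882
0.03721980674074862 32.915389792185856
tip [0.59488416 0.2792709  0.114     ]
collar [array([0.5824, 0.296 , 0.056 ]), array([0.6093, 0.2636, 0.056 ]), array([0.611 , 0.2945, 0.056 ])]
tool shift [-0.002  -0.0038  0.    ] roll -0.005 pos [0.5938 0.2755 0.22  ] yaw -50.28 t 2.8
```

Run:
```python
from workcell import manip
from h import *
s=manip.sense();go(s,(.595,.2785,.11),-56.8);go(s,(.595,.2785,.062),-56.8)
```

```text
tool shift [-0.0026 -0.0029  0.1104] roll 0.112 pos [0.5942 0.2747 0.2204] yaw -50.36 t 2.85
tool shift [-0.0026 -0.0028  0.1584] roll 0.112 pos [0.5942 0.2747 0.2204] yaw -50.36 t 2.85
```

Call:
{"method": "arm_command", "body": {"commands": [[[-0.003, -0.003, 0.05], 0.11], [[-0.003, -0.003, 0.08], 0.11], [[-0.003, -0.003, 0.08], 0.11], [[-0.003, -0.003, 0.08], 0.11]]}}

```text
time: 3.25
position: [0.5956, 0.2777, 0.1416]
tool_rot: [-3.14, -0.002, -0.99]
force: [0.1, 0.3, 0.9]
finger_gap: 1.0
```

Run:
```python
from workcell import manip
from h import *
for i in range(3):
    s=manip.sense();c=manip.camera("wrist");go(s,(.595,.2785,.062),-56.8)
cv2.imwrite("pics/w2.png",c["pixels"][:,:,::-1])
```

```text
tool shift [-0.0012  0.0002  0.0796] roll 0.001 pos [0.5956 0.2777 0.1416] yaw -56.75 t 3.25
tool shift [-0.0008  0.0012  0.0807] roll 0.001 pos [0.5961 0.2785 0.1427] yaw -56.73 t 3.3
tool shift [-0.0005  0.0017  0.0811] roll 0.002 pos [0.5962 0.2789 0.1431] yaw -56.71 t 3.35
```

View pics/w2.png

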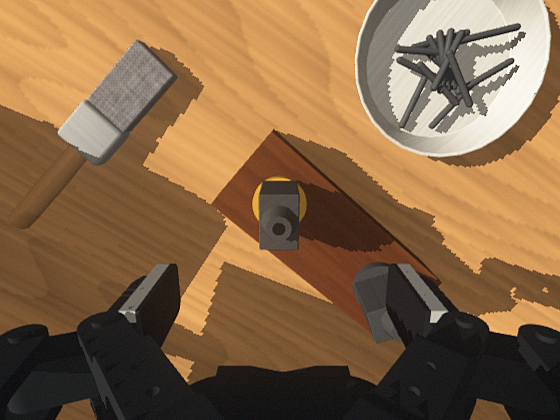

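Run:
```python
from workcell import manip
from h import *
c=manip.camera("wrist");s=manip.sense();go(s,(.595,.2785,.062),-56.8)
t=cv2.imread("pics/w2.png");cv2.imwrite("pics/w2z.png",cv2.resize(t[170:260,235:325],None,fx=6,fy=6,interpolation=cv2.INTER_CUBIC))
```

```text
tool shift [-0.0001  0.0015  0.0807] roll 0.002 pos [0.5959 0.2792 0.1427] yaw -56.69 t 3.45
```

View pics/w2z.png

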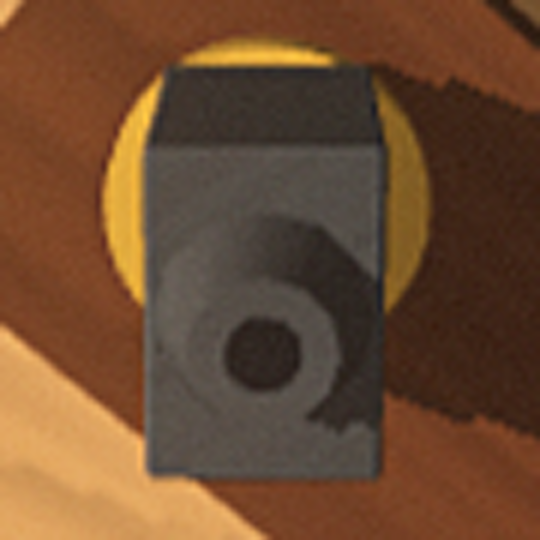

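Run:
```python
from workcell import manip
from h import *
s=manip.sense();c=manip.camera("wrist");T=np.array(c["T_tool_cam"])
f=lambda p:(p[0]/6-.42+235,p[1]/6-.42+170)
q=np.array([onz(c,f(p),.1425-.102,T) for p in[(147,147),(384,147),(380,476),(149,472)]])
print(q.round(4),q.mean(0), q[2]-q[1],q[1]-q[0]);print("tip",onz(c,f((262,354)),.1425-.114,T))
go(s,(.595,.2785,.062),-56.8)
```

```text
[[-0.0151 -0.0183  0.0405]
 [ 0.0099 -0.0183  0.0405]
 [ 0.0099  0.0191  0.0405]
 [-0.0156  0.0186  0.0405]] [-0.00269943  0.00027482  0.0405    ] [1.46887478e-05 3.73276983e-02 0.00000000e+00] [ 2.50253845e-02 -1.33667729e-06  0.00000000e+00]
tip [-0.00286749  0.00066165  0.0285    ]
tool shift [-0.0001  0.0015  0.0807] roll 0.002 pos [0.5959 0.2792 0.1427] yaw -56.69 t 3.45
```

Call:
{"method": "arm_command", "body": {"commands": [[[-0.0025, 0.0005, 0.03], 0], [[-0.0025, 0.0005, 0.055], 0], [[-0.0025, 0.0005, 0.07], 0], [[-0.0025, 0.0005, 0.08], 0], [[-0.0025, 0.0005, 0.08], 0], [[-0.0025, 0.0005, 0.08], 0], [[-0.0025, 0.0005, 0.08], 0]]}}

```text
time: 4.2
position: [0.595, 0.2816, 0.0636]
tool_rot: [-3.135, -0.002, -0.989]
force: [0.9, -0.1, 0.1]
finger_gap: 0.998
```

Run:
```python
from workcell import manip
from h import *
s=manip.sense();c=manip.camera("wrist");go(s,(.595,.2785,.062),-56.8);print(s['force'])
cv2.imwrite("pics/w3.png",c["pixels"][:,:,::-1])
```

```text
tool shift [0.0026 0.0017 0.0016] roll 0.002 pos [0.595  0.2816 0.0636] yaw -56.68 t 4.2
[ 0.88418774 -0.1446237   0.14548223]
```

View pics/w3.png

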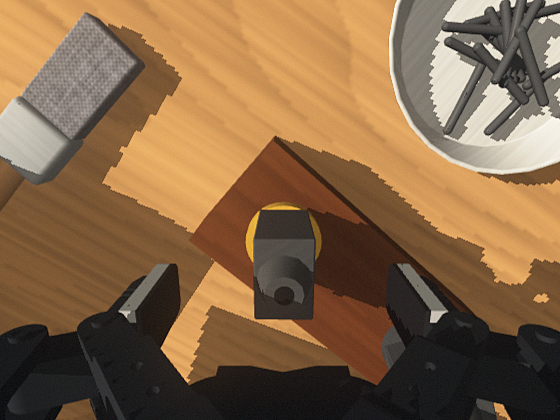

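Block is centred between the jaws (x≈284). Close.

Call:
{"method": "arm_command", "body": {"commands": [[[0, 0, 0], 0], [[0, 0, 0], 0], [[0, 0, 0], 0], [[0, 0, 0], 0], [[0, 0, 0], 0], [[0, 0, 0], 0], [[0, 0, 0], 0], [[0, 0, 0], 0]], "hand": 0.01}}

```text
time: 5.05
position: [0.5952, 0.2814, 0.0638]
tool_rot: [-3.135, -0.003, -0.989]
force: [-0.2, -1.5, 4.6]
finger_gap: 0.28
```

Run:
```python
from workcell import manip
from h import *
s=manip.sense();c=manip.camera("wrist");go(s,(.595,.2785,.2),-56.8);print(s['force'],s['finger_gap']*85.4)
cv2.imwrite("pics/w4.png",c["pixels"][:,:,::-1])
```

```text
tool shift [ 0.0027  0.0009 -0.1362] roll 0.002 pos [0.5952 0.2814 0.0638] yaw -56.69 t 5.05
[-0.22362172 -1.49209922  4.56317401] 23.940338984177263
```

View pics/w4.png

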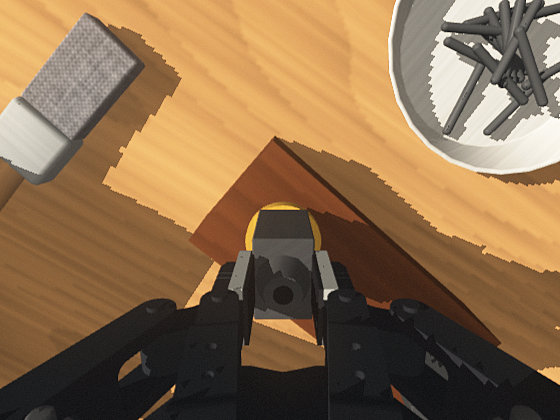

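Call:
{"method": "arm_command", "body": {"commands": [[[0, 0, -0.015], 0], [[0, 0, -0.04], 0], [[0, 0, -0.08], 0], [[0, 0, -0.12], 0], [[0, 0, -0.15], 0], [[0, 0, -0.15], 0], [[0, 0, -0.15], 0], [[0, 0, -0.15], 0]]}}

```text
time: 5.9
position: [0.5932, 0.2805, 0.2115]
tool_rot: [-3.139, -0.002, -0.989]
force: [0.7, 1.0, -5.9]
finger_gap: 0.277
```

Run:
```python
from workcell import manip
from h import *
s=manip.sense();c=manip.camera("wrist");go(s,(.528,-.152,.215),-65.4);print(s['force'],s['finger_gap']*85.4,s['q'],s['tool_rot'])
cv2.imwrite("pics/w5.png",c["pixels"][:,:,::-1])
c=manip.camera("side");cv2.imwrite("pics/s5.png",cv2.resize(c["pixels"][150:310,130:330,::-1],None,fx=3.5,fy=3.5))
```

```text
tool shift [ 0.3256  0.292  -0.0036] roll 0.152 pos [0.5932 0.2805 0.2115] yaw -56.68 t 5.9
[ 0.65928907  1.00033288 -5.94334426] 23.672367091231624 [-0.03515987  0.41221474 -0.64771203  1.40807921  0.25014411  1.40059266
 -1.67320449] [-3.13878585e+00 -2.14130304e-03 -9.89303481e-01]
```

View pics/w5.png

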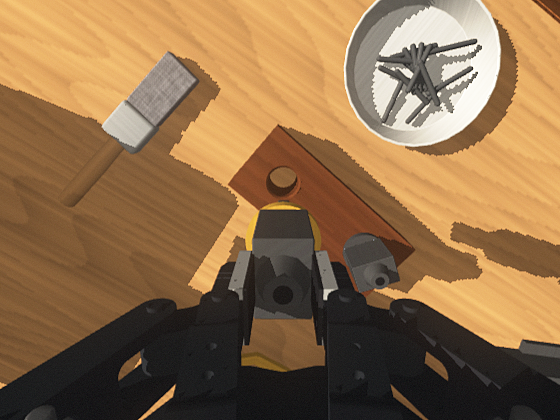

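View pics/s5.png

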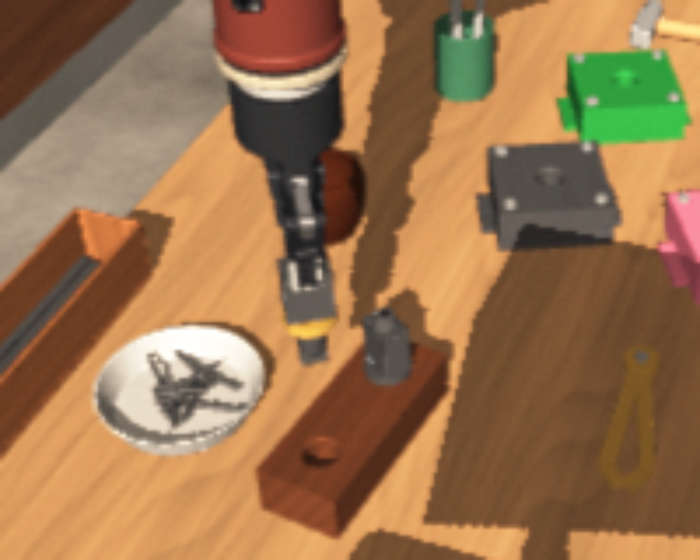

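Call:
{"method": "arm_command", "body": {"commands": [[[0.326, 0.292, -0.004], 0.05], [[0.326, 0.292, -0.004], 0.1], [[0.326, 0.292, -0.004], 0.15], [[0.326, 0.292, -0.004], 0.15], [[0.326, 0.292, -0.004], 0.15], [[0.326, 0.292, -0.004], 0.15], [[0.326, 0.292, -0.004], 0.15], [[0.326, 0.292, -0.004], 0.15]]}}

```text
time: 6.8
position: [0.5329, -0.1161, 0.2144]
tool_rot: [-3.139, -0.001, -1.139]
force: [1.1, -0.3, -4.3]
finger_gap: 0.281
```

Run:
```python
from workcell import manip
from h import *
s=manip.sense();go(s,(.528,-.152,.215),-65.4);print(s['q'])
```

```text
tool shift [ 0.0306  0.0194 -0.0006] roll 0.002 pos [ 0.5329 -0.1161  0.2144] yaw -65.28 t 6.8
[ 0.53501478  0.14161269 -0.44151148  1.6853309   0.06176293  1.32623154
 -1.05673274]
```

Call:
{"method": "arm_command", "body": {"commands": [[[0.031, 0.019, -0.001], 0], [[0.031, 0.019, -0.001], 0], [[0.031, 0.019, -0.001], 0], [[0.031, 0.019, -0.001], 0]]}}

```text
time: 7.2
position: [0.5286, -0.1507, 0.2148]
tool_rot: [-3.14, 0.001, -1.138]
force: [0.1, 0.2, -5.2]
finger_gap: 0.281
```

Run:
```python
from workcell import manip
from h import *
s=manip.sense();go(s,(.528,-.152,.215),-65.4);
c=manip.camera("wrist");cv2.imwrite("pics/w6.png",c["pixels"][:,:,::-1])
cv2.imwrite("pics/w6z.png",cv2.resize(c["pixels"][130:230,230:340,::-1],None,fx=6,fy=6,interpolation=cv2.INTER_CUBIC))
s=manip.sense();go(s,(.528,-.152,.215),-65.4);
```

```text
tool shift [ 0.0009  0.001  -0.0002] roll 0.004 pos [ 0.5286 -0.1507  0.2148] yaw -65.18 t 7.2
tool shift [ 0.001   0.0013 -0.0001] roll 0.005 pos [ 0.5287 -0.1505  0.215 ] yaw -65.14 t 7.25
```

View pics/w6.png

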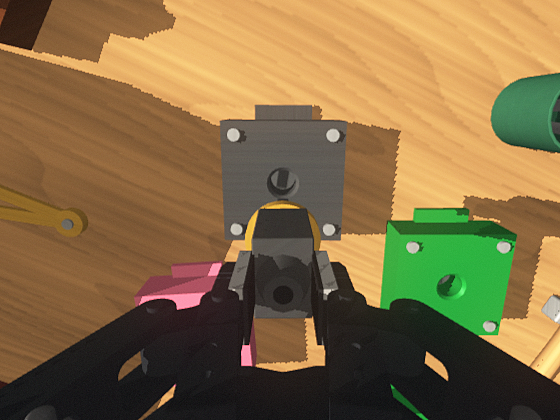

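View pics/w6z.png

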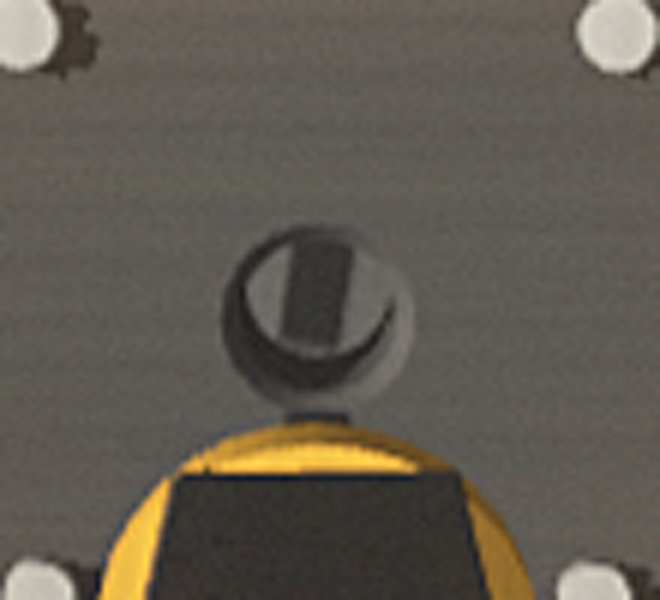

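Run:
```python
from workcell import manip
from h import *
S=[];c=manip.camera("wrist");C=np.array(c["T_tool_cam"])
s=manip.sense();T=tool(s)@C
f=lambda p:(p[0]/6-.42+230,p[1]/6-.42+130)
zt=s["position"][2];print(s["position"])
tp=lambda p,z:onz(c,p,zt-z,C)
print("bore",tp(f((318,318)),.049), onz(c,f((318,318)),.049,T))
sc=[tp(p,.051) for p in[f((22,35)),f((617,33)),(237,229),(329,229)]]
print("screws",np.mean(sc,0),np.mean([onz(c,p,.051,T) for p in[f((22,35)),f((617,33)),(237,229),(329,229)]],0))
print("tip",onz(c,(283.5,294.5),-.050,C))
for a,b in[((293,240),(282,340)),((355,243),(337,345))]:
    d=tp(f(b),.018)-tp(f(a),.018);print("slot",np.degrees(np.arctan2(d[0],d[1])))
    d=onz(c,f(b),.018,T)-onz(c,f(a),.018,T);print("world",np.degrees(np.arctan2(d[1],d[0])))
img=cv2.imread("pics/w6.png");cv2.imwrite("pics/w6y.png",cv2.resize(img[250:330,240:330],None,fx=6,fy=6,interpolation=cv2.INTER_CUBIC))
```

```text
[ 0.52878242 -0.15051826  0.2151233 ]
bore [-4.94765021e-04  8.42426335e-05  1.66123301e-01] [ 0.52882498 -0.14997844  0.049     ]
screws [-0.00016627  0.00097035  0.1641233 ] [ 0.52816862 -0.15064552  0.051     ]
tip [ 0.00012043  0.00124261 -0.05      ]
slot -6.426786850149703
world -161.5538891970314
slot -9.674911357901511
world -164.806715595517
```

View pics/w6y.png

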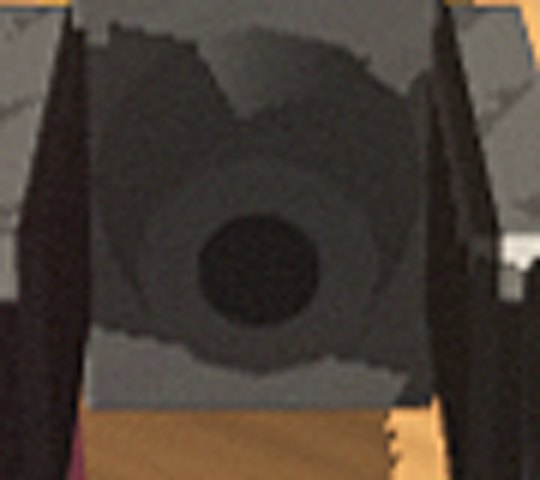

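Call:
{"method": "arm_command", "body": {"commands": [[[-0.0005, -0.0005, 0.02], 0.07], [[-0.0005, -0.0005, 0.045], 0.14], [[-0.0005, -0.0005, 0.07], 0.14], [[-0.0005, -0.0005, 0.085], 0.14], [[-0.0005, -0.0005, 0.085], 0.14], [[-0.0005, -0.0005, 0.085], 0.14]]}}

```text
time: 7.9
position: [0.5297, -0.1494, 0.1308]
tool_rot: [-3.139, 0.0, -1.276]
force: [1.3, -0.2, -4.8]
finger_gap: 0.28
```

Run:
```python
from workcell import manip
from h import *
s=manip.sense();go(s,(.5283,-.1508,.1),-73.2);
c=manip.camera("wrist");cv2.imwrite("pics/w7.png",c["pixels"][:,:,::-1])
c=manip.camera("side");cv2.imwrite("pics/s7.png",cv2.resize(c["pixels"][130:240,230:350,::-1],None,fx=5,fy=5,interpolation=cv2.INTER_CUBIC))
s=manip.sense();go(s,(.5283,-.1508,.1),-73.2);
```

```text
tool shift [0.0009 0.0018 0.0308] roll 0.002 pos [ 0.5297 -0.1494  0.1308] yaw -73.1 t 7.9
tool shift [0.0003 0.0023 0.0316] roll 0.001 pos [ 0.5302 -0.1498  0.1316] yaw -73.14 t 8.0
```

View pics/w7.png

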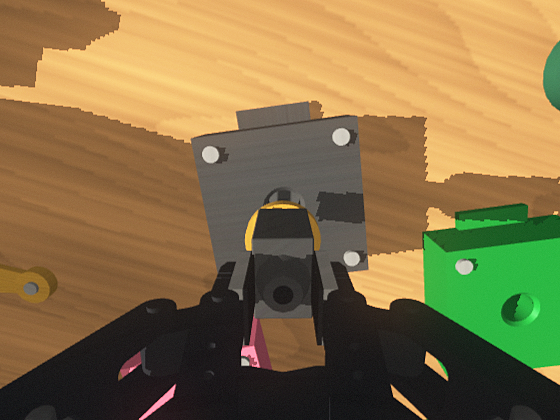

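View pics/s7.png

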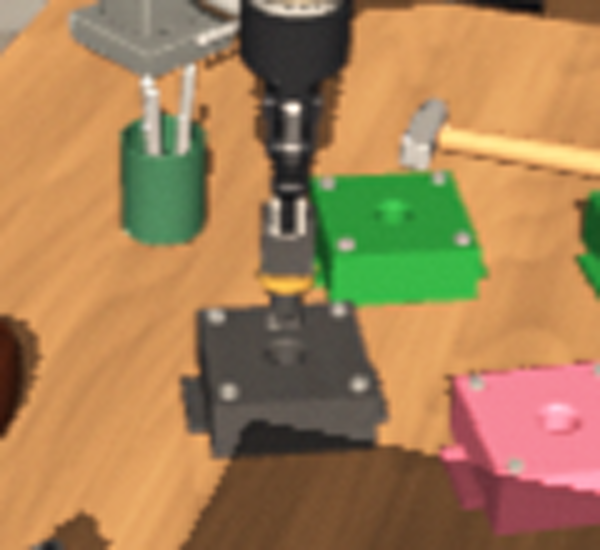

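Run:
```python
from workcell import manip
from h import *
s=manip.sense();c=manip.camera("wrist");C=np.array(c["T_tool_cam"])
img=c["pixels"][:,:,::-1];cv2.imwrite("pics/w8.png",cv2.resize(img[170:260,235:335],None,fx=6,fy=6,interpolation=cv2.INTER_CUBIC))
z=s["position"][2];sc=[onz(c,p,z-.051,C) for p in[(211,154),(341,137),(351,258)]];print(s["position"],sc,(sc[0]+sc[2])/2)
print(onz(c,(283,187),z-.049,C))
```

```text
[ 0.53023649 -0.14984887  0.13160374] [array([-0.05265456, -0.03858789,  0.08060374]), array([ 0.04149631, -0.05075014,  0.08060374]), array([0.05368444, 0.04344172, 0.08060374])] [0.00051494 0.00242692 0.08060374]
[-0.00019485 -0.01358955  0.08260374]
```

View pics/w8.png

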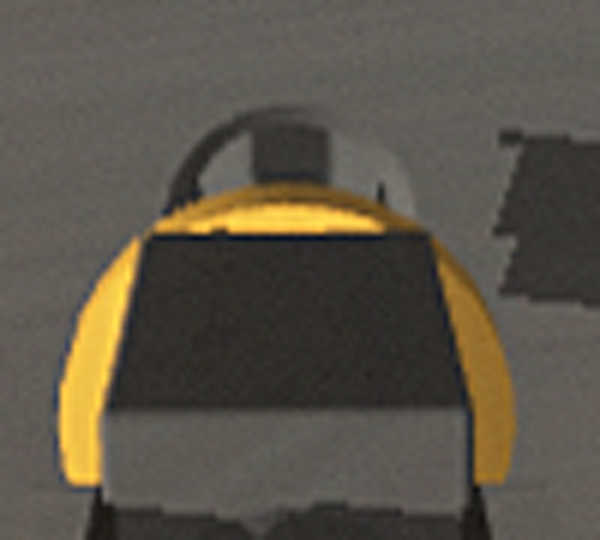

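Call:
{"method": "arm_command", "body": {"commands": [[[0.0, 0.001, 0.005], 0], [[0.0, 0.001, 0.012], 0], [[0.0, 0.001, 0.02], 0], [[0.0, 0.001, 0.028], 0], [[0.0, 0.001, 0.032], 0], [[0.0, 0.001, 0.032], 0]]}}

```text
time: 8.65
position: [0.5287, -0.15, 0.0985]
tool_rot: [-3.139, -0.0, -1.277]
force: [-0.5, 0.0, -5.0]
finger_gap: 0.281
```

Run:
```python
from workcell import manip
from h import *
s=manip.sense();go(s,(.5283,-.1508,.078),-73.2);print(s['force'],s['moment'])
c=manip.camera("wrist");img=c["pixels"][:,:,::-1];cv2.imwrite("pics/w9.png",img)
c=manip.camera("side");cv2.imwrite("pics/s9.png",cv2.resize(c["pixels"][130:240,230:350,::-1],None,fx=5,fy=5,interpolation=cv2.INTER_CUBIC))
```

```text
tool shift [0.0006 0.0007 0.0205] roll 0.001 pos [ 0.5287 -0.15    0.0985] yaw -73.14 t 8.65
[-0.54706549  0.0453595  -4.98488908] [0.01021801 0.04461185 0.03524343]
```

View pics/w9.png

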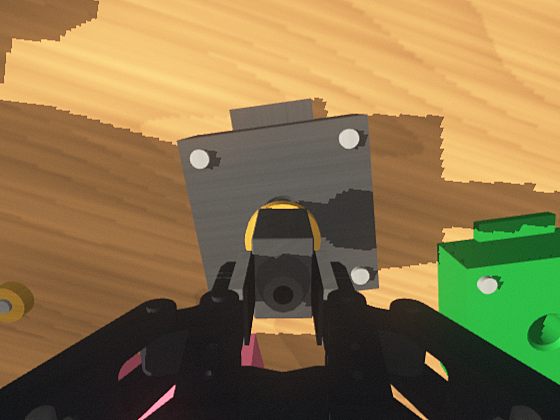

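View pics/s9.png

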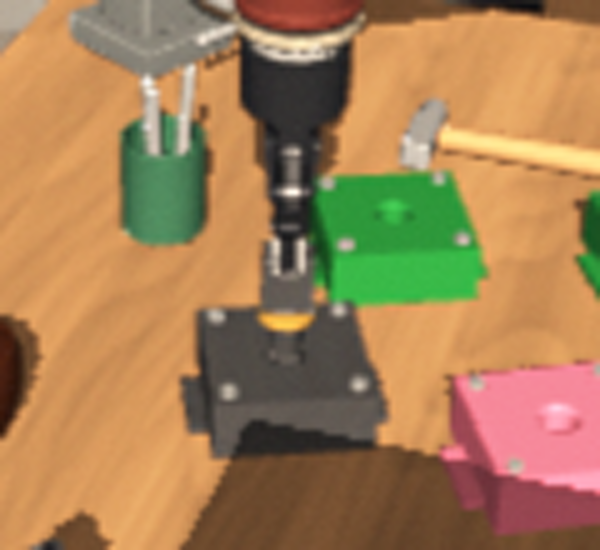

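Run:
```python
from workcell import manip
from h import *
s=manip.sense();c=manip.camera("wrist");C=np.array(c["T_tool_cam"])
z=s["position"][2];print(s["position"],s["force"],(onz(c,(200,159),z-.051,C)+onz(c,(360,276),z-.051,C))/2)
```

```text
[ 0.52936136 -0.15022056  0.09951535] [ 0.71021871  0.27991852 -5.98996617] [0.00034563 0.00179919 0.04851535]
```

Call:
{"method": "arm_command", "body": {"commands": [[[0.0, 0.0005, 0.003], 0], [[0.0, 0.0005, 0.006], 0], [[0.0, 0.0005, 0.009], 0], [[0.0, 0.0005, 0.012], 0], [[0.0, 0.0005, 0.012], 0]]}}

```text
time: 9.3
position: [0.5287, -0.1503, 0.0872]
tool_rot: [-3.138, -0.001, -1.276]
force: [-0.6, -0.7, -5.2]
finger_gap: 0.279
```

Run:
```python
from workcell import manip
from h import *
s=manip.sense();go(s,(.5283,-.1508,.078),-73.2);print(s['force'],s['moment'])
```

```text
tool shift [0.0004 0.0006 0.0092] roll 0.001 pos [ 0.5287 -0.1503  0.0872] yaw -73.13 t 9.3
[-0.57397073 -0.73965509 -5.20230617] [ 0.05879859  0.03927729 -0.01667267]
```

Shank free in the bore. Next, down slowly to and slightly past bed height (TCP ≈ 0.078).

Call:
{"method": "arm_command", "body": {"commands": [[[0.0, 0.0, 0.003], 0], [[0.0, 0.0, 0.006], 0], [[0.0, 0.0, 0.008], 0], [[0.0, 0.0, 0.01], 0], [[0.0, 0.0, 0.011], 0], [[0.0, 0.0, 0.011], 0]]}}

```text
time: 9.9
position: [0.5287, -0.1502, 0.076]
tool_rot: [-3.138, -0.001, -1.276]
force: [-0.1, 0.9, -4.5]
finger_gap: 0.287
```

Call:
{"method": "arm_command", "body": {"commands": [[[0.0, 0.0, 0.001], 0], [[0.0, 0.0, 0.002], 0], [[0.0, 0.0, 0.003], 0], [[0.0, 0.0, 0.003], 0]]}}

```text
time: 10.3
position: [0.5286, -0.1503, 0.0728]
tool_rot: [-3.138, -0.0, -1.277]
force: [-0.8, -0.3, -4.6]
finger_gap: 0.278
```

Run:
```python
from workcell import manip
from h import *
s=manip.sense();go(s,(.5283,-.1508,.0647),-73.2);print(s['force'],s['moment'])
```

```text
tool shift [0.0004 0.0005 0.0081] roll 0.001 pos [ 0.5286 -0.1503  0.0728] yaw -73.14 t 10.3
[-0.76861601 -0.33420661 -4.57358612] [-0.0178108  -0.02352128 -0.02332675]
```

Past the bed height with no contact: the tang is in the slot. Continue gently.

Call:
{"method": "arm_command", "body": {"commands": [[[0.0, 0.0, 0.002], 0], [[0.0, 0.0, 0.004], 0], [[0.0, 0.0, 0.005], 0], [[0.0, 0.0, 0.006], 0], [[0.0, 0.0, 0.006], 0]]}}

```text
time: 10.8
position: [0.5286, -0.1502, 0.0667]
tool_rot: [-3.139, -0.0, -1.276]
force: [1.0, -1.2, -5.3]
finger_gap: 0.281
```

Run:
```python
from workcell import manip
from h import *
s=manip.sense();go(s,(.5283,-.1508,.0647),-73.2);print(s['force'],s['moment'])
c=manip.camera("wrist");img=c["pixels"][:,:,::-1];cv2.imwrite("pics/w10.png",img)
c=manip.camera("side");cv2.imwrite("pics/s10.png",cv2.resize(c["pixels"][130:240,230:350,::-1],None,fx=5,fy=5,interpolation=cv2.INTER_CUBIC))
```

```text
tool shift [0.0005 0.0004 0.002 ] roll 0.001 pos [ 0.5286 -0.1502  0.0667] yaw -73.14 t 10.8
[ 0.96901165 -1.18853054 -5.31870849] [ 0.02629653 -0.00331423  0.04258135]
```

View pics/s10.png

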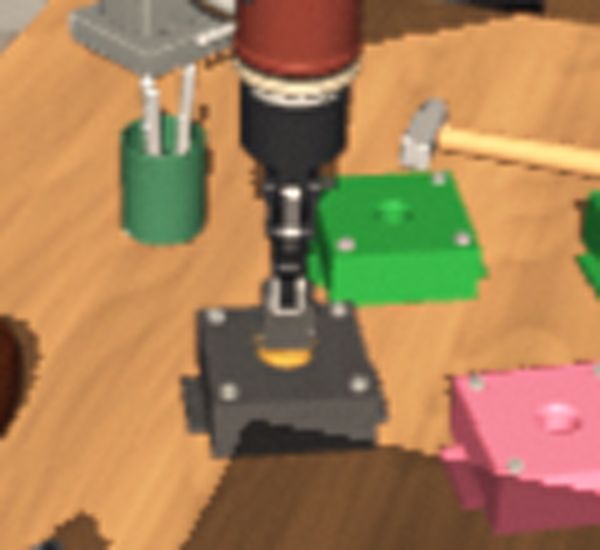

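Nearly seated (collar touches or ~2 mm off). Creep 1 mm at a time until force rises.

Call:
{"method": "arm_command", "body": {"commands": [[[0.0, 0.0, 0.0005], 0], [[0.0, 0.0, 0.001], 0], [[0.0, 0.0, 0.0015], 0], [[0.0, 0.0, 0.0015], 0]]}}

```text
time: 11.3
position: [0.5286, -0.1502, 0.0653]
tool_rot: [-3.139, -0.0, -1.277]
force: [0.5, 0.2, -4.8]
finger_gap: 0.281
```

Call:
{"method": "arm_command", "body": {"commands": [[[0.0, 0.0, 0.0005], 0], [[0.0, 0.0, 0.001], 0], [[0.0, 0.0, 0.001], 0]]}}

```text
time: 11.6
position: [0.529, -0.1501, 0.0648]
tool_rot: [-3.138, -0.001, -1.276]
force: [-1.3, 1.4, 2.0]
finger_gap: 0.276
```

Call:
{"method": "arm_command", "body": {"commands": [[[0.0, 0.0, 0.0], 0], [[0.0, 0.0, 0.0], 0], [[0.0, 0.0, 0.0], 0], [[0.0, 0.0, 0.0], 0], [[0.0, 0.0, 0.0], 0], [[0.0, 0.0, 0.0], 0]], "hand": 0.0854}}

```text
time: 12.2
position: [0.529, -0.1501, 0.0648]
tool_rot: [-3.138, -0.001, -1.276]
force: [0.5, 0.0, -0.5]
finger_gap: 1.002
```

Run:
```python
from workcell import manip
from h import *
s=manip.sense();go(s,(.5283,-.1508,.2),-73.2);print(s['force'],s['moment'],s['finger_gap'])
c=manip.camera("wrist");img=c["pixels"][:,:,::-1];cv2.imwrite("pics/w11.png",img)
```

```text
tool shift [ 0.0005  0.0003 -0.1352] roll 0.001 pos [ 0.529  -0.1501  0.0648] yaw -73.13 t 12.2
[ 0.4852679   0.01864145 -0.47999483] [-0.01734102  0.00780693 -0.00295867] 1.0020012319012375
```

View pics/w11.png

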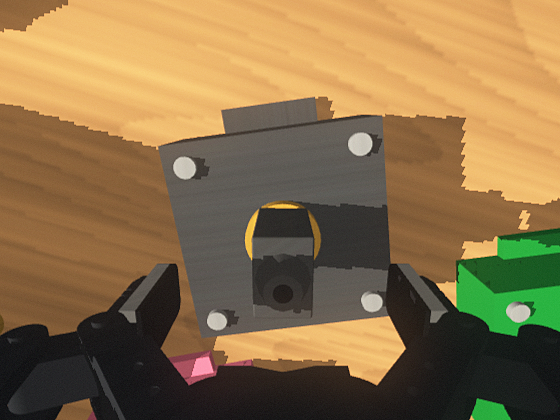

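Released; jaws are clear of the block. Straight up.

Call:
{"method": "arm_command", "body": {"commands": [[[0, 0, -0.03], 0], [[0, 0, -0.07], 0], [[0, 0, -0.11], 0], [[0, 0, -0.15], 0], [[0, 0, -0.15], 0], [[0, 0, -0.15], 0], [[0, 0, -0.15], 0], [[0, 0, -0.15], 0]]}}

```text
time: 13.05
position: [0.5277, -0.15, 0.2134]
tool_rot: [-3.14, 0.001, -1.276]
force: [0.2, 0.8, 0.8]
finger_gap: 0.998
```

Run:
```python
from workcell import manip
from h import *
s=manip.sense();print(s["position"],s["force"],s["qvel"].round(3))
w=manip.camera("wrist");img=w["pixels"][:,:,::-1];cv2.imwrite("pics/w12.png",cv2.resize(img[90:290,170:400],None,fx=3,fy=3,interpolation=cv2.INTER_CUBIC))
d=manip.camera("side");cv2.imwrite("pics/s12.png",cv2.resize(d["pixels"][130:310,150:350,::-1],None,fx=3.3,fy=3.3,interpolation=cv2.INTER_CUBIC))
```

```text
[ 0.52770321 -0.15004339  0.21342001] [0.2402298  0.84881243 0.81634357] [-0.002 -0.001  0.002 -0.005  0.001  0.004  0.001]
```

View pics/w12.png

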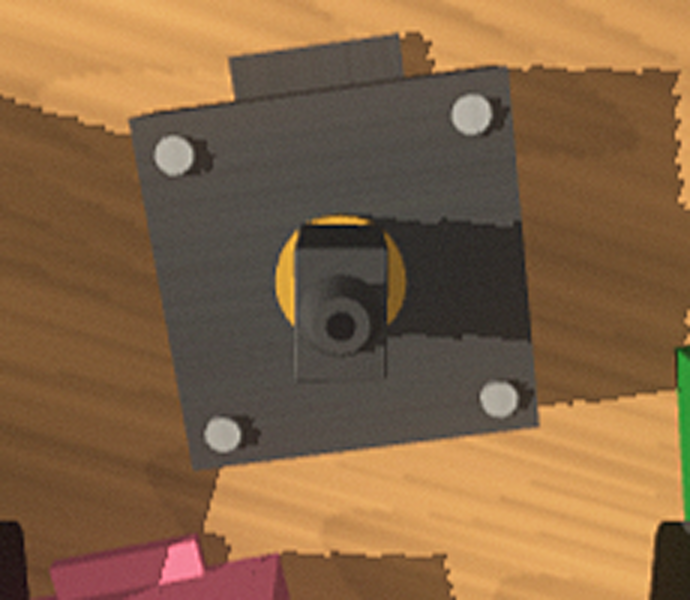

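View pics/s12.png

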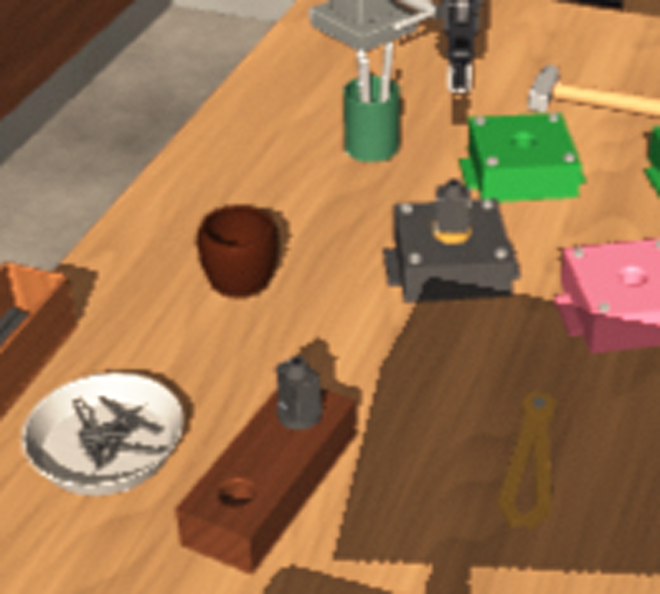

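Run:
```python
from workcell import manip
from h import *
s=manip.sense();w=manip.camera("wrist");d=manip.camera("side")
w["world_from_camera"]=tool(s)@np.array(w["T_tool_cam"])
print("tip",two(w,(283.6,197.6),d,(287.2,185.8)))
print("collar front-bottom edge on side at z=.049:",onz(d,(452/3.3+150,243/3.3+130),.049))
manip.finish_job();print(manip.sense()["time"])
```

```text
tip (array([ 0.52777164, -0.15056099,  0.11300442]), np.float64(0.002590546950663106))
collar front-bottom edge on side at z=.049: [ 0.51952691 -0.13186789  0.049     ]
the job is handed in; nothing more can be done
the job is handed in; nothing more can be done
```

The brass-collared header is in the iron stand's bore with its tang in the slot. Its collar is down on the top plate, the gripper is released and clear, and the job was handed in at about 13 s.

**How it went:** The wrist camera could see the slot down in the bore, about 8° off the tang's angle. I turned the header to match before lowering it. It went down past bed height with no contact force, so no pressing or twisting search was needed. Contact came at the bottom, with a press of about 7 N at TCP height 0.0648 m. I had predicted 0.0647 m for fully home.

**Last checks:**
- **Seating:** I triangulated the header's tip at 0.113 m against 0.115 m expected when home. The two camera rays missed each other by 2.6 mm, so this agrees only to within the calibration. It rules out the tang resting on the bed, which would put the tip 13 mm higher.
- **Collar:** It looks flat and centred in the wrist and side views. Its visible lower edge in the side view, about 20 mm from the bore's axis, fits the 21 mm collar radius at plate height.
- **Other objects:** In the last side view the plain header, calipers, pan, crucible, hammer head and can of punches look unmoved, though I compared them by eye only. The brush was out of that cropped view. The arm last came near it at the rack and did not touch it then.

No check failed.

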